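Jog the packing belt with the blue jog stick

ROBOT

A 7-joint arm with a two-finger parallel gripper is mounted at the origin on a cart in front of the work surface, level with it; the furniture and walls round the work are solid. World frame = base frame: x ahead of the robot, y to its left, z up, the work surface at z = 0. Lengths are in mm, angles in rad, forces in N, time in s.
With the tool pointing down it reaches from about 425 to 800 mm from the base axis. Payload 8.3 kg.
Tool frame: the origin (TCP) lies at the very end of the fingers, on their centre line; the grasp point (between the pads) lies 19 mm behind it; z points along the fingers, y is the direction in which the jaws open and shut (so a half turn about z gives the same grasp; the last joint's range is limited). The gripper opens to 85 mm and grips with 20 to 120 N. Pads are 22 mm wide; open, the fingers measure 114 mm over their backs; the gripper's body (76 mm by 85 mm) begins 54 mm behind the grasp point. The pads swing forward as they close: fully open they stand 13 mm farther back than shut.
Start: joints at [-1.321, 0.383, 0.016, 1.37, -0.006, 1.388, -0.046], TCP at [192.275, 594.671, 231.279] pointing down, gripper open.
Joint ranges: [-2.95, 2.95], [-0.25, 2.06], [-1.52, 1.56], [0.18, 2.33], [-1.44, 4.58], [0.02, 2.06], [-3.01, 3.01]. Speed limits (rad/s): [2.39, 2.39, 3.01, 3.01, 3.14, 3.14, 3.14].

INTERFACE

Orientations are given as [roll, pitch, yaw] about the fixed x, y, z axes, in that order (R = Rz(yaw) Ry(pitch) Rx(roll)).
In Python, from rig import r, get_image gives the robot as it stands.
- The arm moves only by the tool apply_moves, never from a script. Its argument "motion" is a list of rows, each a list of 4 numbers: the shift along the tool's x, y, z in m, then the turn about the tool's z in rad. A call has 1 to 20 rows; each row shifts and turns the commanded pose from where the row before left it, along the tool's axes as they then stand; what a row does not reach is not made up. A row lasts 1/12 s, in which the tool goes at most 41.7 mm and 7.16 degrees, less where a joint would pass 70% of its speed; a pose out of reach is approached as far as the arm can. A call is refused whole if a number of a shift passes 0.0417 or a number of a turn 0.125, either way. A call with a gripper value outside its range is refused whole. "hand" is the gripper command: -1 is fully open, 1 is shut, values between are in proportion, set as the call begins (left out, the last holds). The fingers move at their own pace and stop on an object; "grip_force" is the grip in N (left out, the last holds). Time passes only in rows, so rows that do not move let the fingers close. It gives the time, the measured TCP pose, the force and the opening at its end, in the units of the state.
- r.state(): the state, without advancing time (a new reading comes with each control period).
- get_image(name): name is "side" or "top"; returns a dict with "img" (480x640x3 uint8, blue, green, red), "K" (3x3 intrinsics, pixels), "k1" (the pictures are not rectified: a ray, as slopes to the right and down, at radius r is drawn at 1 + k1 r^2 times it, then the intrinsics apply), "R" (3x3) and "t" (3): a world point X has camera coordinates R X + t. Camera axes: x right, y down, z forward; pixel columns grow to the right and rows downward; lengths in mm; the calibration is good to about 2 mm. A picture is of the moment at which its call begins. There is no depth.
- r.close_job(): hands the job in, once; it reports no verdict.
The state is a dict: "t": time; "joint_positions": joint angles; "joint_velocities": joint speeds; "joint_torque": joint torques, N m; "ee_pos": TCP position; "orientation": TCP orientation; "ft_force": force on the tool from outside, world axes, zero at the start; "wrist_torque": the same for the moment, N m; "opening": finger opening in mm.
Only numpy, scipy, OpenCV 4.12 (cv2) and the standard library are available. Lean on these libraries where they do the work, as an engineer would, in place of code of your own. Each camera call takes 0.05 s, during which the arm holds its last target. There are 200 camera calls.

TASK

Jog the packing belt forward: tilt the jog stick with the blue ball knob towards the green mark on its own control box, all the way or nearly to its stop, hold it there for at least two seconds, then let go so that it springs back upright. Do not tilt the blue stick towards its white mark, and leave the stick with the yellow knob alone.

Things in the scene. Friction and masses are not known exactly. Their poses are not given: they have to be found in the camera images.
- blue_knob (a point): Centre of the blue ball knob, 32 mm, on a 10 mm steel stick with a black rubber boot, amid a fixed grey box (100 x 140 mm, 55 mm high, turned up to 35 deg from square). Upright, it is 140 mm above the table, 90 mm above the stick's pivot; grip it from above or push it. The other box is alike but for its yellow knob; either may be the left one, knobs 200 mm or more apart.
- blue_green_mark (a point): Top middle of the green mark, a 22 mm green dome 7 mm high on the top plate of the blue stick's box, 50 mm from the upright stick's axis and about 60 mm above the table. The horizontal direction from the upright knob to it is the direction to tilt. A like white dome lies 50 mm off on the other side.
- blue_stick (a joint): Tilt of the blue stick in rad: 0 upright, positive towards the green mark, negative towards the white one, stops at +0.5 and -0.5. It tilts along that one line only, about a level hinge at its pivot. A well damped spring brings it back to 0: 0.9 N m per rad, about 5 N sideways at the knob at the stop.
- yellow_stick (a joint): Tilt of the yellow-knobbed stick on the other box in rad: 0 upright, the same sense and spring; to be left alone.

How it is judged:
By the outcome, as a careful person would: the job done as asked, in the order asked, and still so for the second after the job is handed in, with the robot touching nothing.
It also fails if it takes over 40 s, if anything falls off the work surface, if the arm or the gripper's body presses on something with over 40 N, if the wrist force passes 120 N, or if a joint passes its speed limit or range.

## Working session

There is one attempt and no reset: what is moved stays moved. The work goes in short steps, Python scripts to look and compute and a tool call to move; the robot and the scene stay as the last step left them, time stands still between calls to the robot, and variables do not carry over. Pictures are saved under pics/ and viewed, about 8 in all and at most 12, crops included, and the job is handed in when it is done.

Besides the shell and the picture viewer there is one more tool, called after "Call:" as name([rows], argument=value, ...), one row to a line, values as JSON. apply_moves: Moves the arm, as the interface text tells. Its arguments: {"type":"object","properties":{"motion":{"type":"array"},"hand":{"type":"number"},"grip_force":{"type":"number"}},"required":["motion"]}

```bash
mkdir -p pics
cat > h.py <<'E'
import numpy as np, cv2
from rig import r, get_image
def ray(d,u,v):
    K=d["K"];a=np.array([(u-K[0][2])/K[0][0],(v-K[1][2])/K[1][1]]);s=a.copy()
    for _ in range(30): s=a/(1+d["k1"]*(s@s))
    R=np.array(d["R"]);t=np.array(d["t"])
    w=R.T@np.array([s[0],s[1],1]);return -R.T@t,w/np.linalg.norm(w)
def onz(d,u,v,z):
    c,w=ray(d,u,v);return c+w*(z-c[2])/w[2]
def tri(rays):
    A=np.zeros((3,3));b=np.zeros(3)
    for c,w in rays:
        P=np.eye(3)-np.outer(w,w);A+=P;b+=P@c
    x=np.linalg.solve(A,b);return x,[round(float(np.linalg.norm((np.eye(3)-np.outer(w,w))@(x-c))),1) for c,w in rays]
def blobs(img,lo,hi,amin=30):
    m=cv2.inRange(cv2.cvtColor(img,cv2.COLOR_BGR2HSV),lo,hi)
    n,_,s,c=cv2.connectedComponentsWithStats(m)
    return [(c[i].round(1).tolist(),s[i].tolist()) for i in range(1,n) if s[i][4]>=amin]
COL=dict(blue=((100,120,40),(130,255,255)),green=((45,90,40),(85,255,255)),yellow=((20,120,80),(35,255,255)))
E
python3 - <<'E'
from h import *
s=r.state();print({k:np.round(v,3).tolist() for k,v in s.items()})
for n in("top","side"):
    d=get_image(n);cv2.imwrite(f"pics/{n}0.png",d["img"]);print(n,"cam at",(-np.array(d["R"]).T@np.array(d["t"])).round())
    for c,(a,b) in COL.items(): print(c,blobs(d["img"],a,b))
E
```

```text
{'t': 0.0, 'joint_positions': [-1.321, 0.384, 0.016, 1.371, -0.006, 1.388, -0.046], 'joint_velocities': [0.001, 0.002, -0.0, 0.001, 0.0, -0.0, -0.0], 'joint_torque': [-0.0, -62.759, 0.844, -37.185, 0.016, 0.014, -0.0], 'ee_pos': [192.102, 594.212, 230.275], 'orientation': [-3.14, -0.0, 2.829], 'ft_force': [0.235, 0.163, -0.017], 'wrist_torque': [0.003, 0.03, 0.016], 'opening': 85.123}
top cam at [ 435.  -39. 1046.]
blue [([418.9, 220.3], [410, 211, 19, 20, 292]), ([416.1, 245.4], [404, 239, 25, 14, 163])]
green [([87.3, 303.2], [0, 101, 229, 379, 47661]), ([383.2, 234.2], [378, 228, 12, 13, 119]), ([224.3, 255.8], [219, 250, 12, 13, 121]), ([562.3, 255.1], [548, 253, 28, 6, 96]), ([623.9, 361.5], [584, 307, 56, 131, 3490]), ([17.3, 394.3], [0, 309, 38, 171, 429]), ([540.0, 340.5], [502, 325, 78, 28, 796]), ([428.0, 378.5], [373, 361, 117, 40, 450]), ([351.2, 413.1], [346, 387, 20, 51, 431]), ([370.2, 468.4], [365, 451, 14, 29, 247]), ([637.1, 464.0], [633, 455, 7, 25, 99])]
yellow [([246.9, 245.5], [238, 236, 19, 20, 297]), ([257.5, 269.2], [245, 264, 26, 12, 161])]
side cam at [ 346. -813.  553.]
blue [([424.2, 172.8], [417, 170, 15, 6, 53]), ([357.9, 270.6], [349, 261, 19, 21, 286]), ([338.6, 323.3], [329, 316, 20, 16, 113])]
green [([285.9, 225.6], [282, 223, 9, 6, 42]), ([625.6, 224.6], [621, 223, 10, 4, 30]), ([339.4, 298.1], [334, 294, 12, 9, 85]), ([153.0, 336.0], [137, 322, 32, 28, 593]), ([177.9, 382.6], [174, 373, 9, 24, 57]), ([206.5, 407.7], [198, 383, 18, 42, 224]), ([4.8, 416.0], [0, 413, 11, 7, 51]), ([224.0, 461.0], [212, 435, 31, 45, 825]), ([387.3, 468.1], [378, 456, 18, 24, 124])]
yellow [([293.8, 199.2], [287, 192, 15, 16, 181]), ([476.1, 241.4], [465, 234, 23, 16, 147]), ([280.0, 241.2], [274, 237, 12, 10, 59])]
```

Run:
```python
from h import *
T=get_image("top");S=get_image("side")
for n,a,b in(("blue",(418.9,220.3),(357.9,270.6)),("yellow",(246.9,245.5),(293.8,199.2))):
    x,e=tri([ray(T,*a),ray(S,*b)]);print(n,x.round(1),e,"z140 top:",onz(T,*a,140).round(1))
for a,b in(((383.2,234.2),(339.4,298.1)),((383.2,234.2),(285.9,225.6)),((224.3,255.8),(285.9,225.6))):
    x,e=tri([ray(T,*a),ray(S,*b)]);print("green",x.round(1),e,onz(T,*a,57).round(1))
```

```text
blue [ 536.9 -230.2  138.7] [0.6, 0.6] z140 top: [ 536.1 -229.8  140. ]
yellow [491.2  50.8 138.5] [0.6, 0.6] z140 top: [490.4  50.7 140. ]
green [ 520.1 -183.4   54.9] [0.5, 0.5] [ 519.4 -183.    57. ]
green [ 474.4 -159.   197.1] [33.0, 33.0] [ 519.4 -183.    57. ]
green [477.9  98.4  54.8] [1.0, 1.0] [476.8  98.2  57. ]
```

View pics/top0.png

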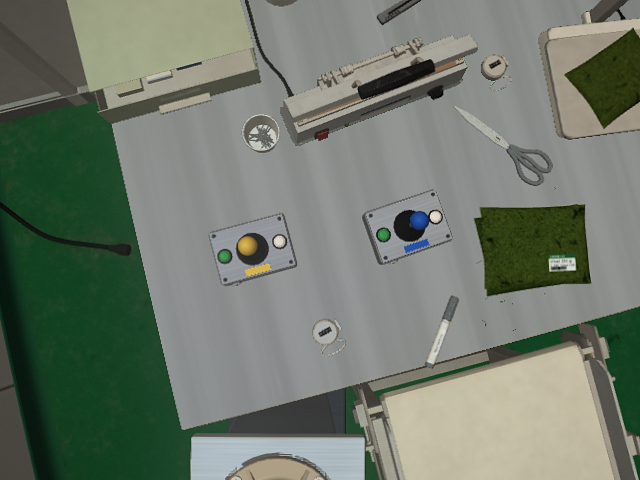

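View pics/side0.png

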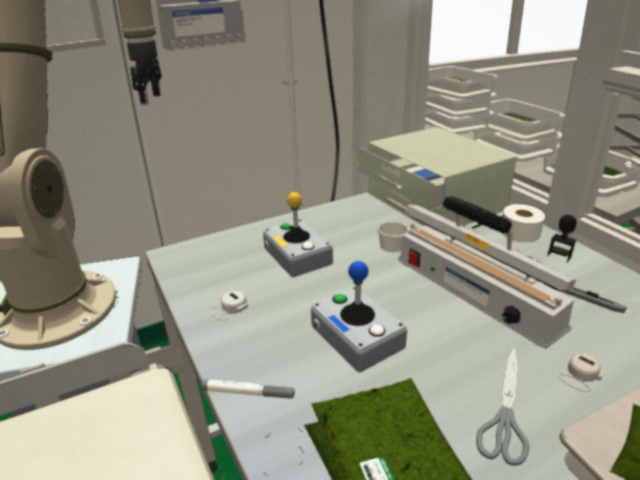

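The top view shows the blue box at right: blue knob (419,220), its green mark (383,234) on the left, white mark (435,217) on the right. The yellow box is at left, with its knob at (247,245). The side view agrees: blue knob (358,271), its green mark (339,298).

Both checks fit: the knob is at about (536.5, -230, 139) and the green mark is 50 mm away along (-0.34, 0.94), at height 55. I'll push with shut fingers from the white side, with tool x turned along the tilt (yaw 1.917).

Call:
apply_moves([
  [0,0,0,0.114],
  [0,0,0,0.114],
  [0,0,0,0.114],
  [0,0,0,0.114],
  [0,0,0,0.114],
  [0,0,0,0.114],
  [0,0,0,0.114],
  [0,0,0,0.114],
], hand=1, grip_force=40)

```text
t: 0.87
ee_pos: [192.2, 594.5, 231.0]
orientation: [-3.141, 0.001, 1.911]
ft_force: [-0.1, -0.7, -0.5]
opening: 0.1
```

Call:
apply_moves([
  [-0.026,0.007,0,0],
  [-0.026,0.007,0,0],
  [-0.026,0.007,0,0],
  [-0.026,0.007,0,0],
  [-0.026,0.007,0,0],
  [-0.026,0.007,0,0],
  [-0.026,0.007,0,0],
  [-0.026,0.007,0,0],
  [-0.026,0.007,0,0],
  [-0.026,0.007,0,0],
  [-0.026,0.007,0,0],
  [-0.026,0.007,0,0],
  [-0.026,0.007,0,0],
  [-0.026,0.007,0,0],
  [-0.026,0.007,0,0],
  [-0.026,0.007,0,0],
  [-0.026,0.007,0,0],
  [-0.026,0.007,0,0],
  [-0.026,0.007,0,0],
  [-0.026,0.007,0,0],
])

```text
t: 2.53
ee_pos: [500.8, 151.8, 231.3]
orientation: [-3.142, -0.0, 1.917]
ft_force: [0.7, 0.4, -0.5]
opening: 0.3
```

Call:
apply_moves([
  [-0.03,-0.007,0,0],
  [-0.03,-0.007,0,0],
  [-0.03,-0.007,0,0],
  [-0.03,-0.007,0,0],
  [-0.03,-0.007,0,0],
  [-0.03,-0.007,0,0],
  [-0.03,-0.007,0,0],
  [-0.03,-0.007,0,0],
  [-0.03,-0.007,0,0],
  [-0.03,-0.007,0,0],
  [-0.03,-0.007,0,0],
  [-0.03,-0.007,0,0],
  [-0.03,-0.007,0,0],
  [-0.03,-0.007,0,0],
  [0,0,0,0],
  [0,0,0,0],
])

```text
t: 3.87
ee_pos: [549.6, -277.9, 230.8]
orientation: [-3.14, 0.001, 1.913]
ft_force: [0.7, 0.7, -0.6]
opening: 0.0
```

Run:
```python
from h import *
p=np.array(r.state()["ee_pos"]);k=np.array([536.5,-230,140]);u=np.array([-.34,.94,0]);v=np.array([.94,.34,0])
print(p.round(1),"to knob along x,y:",(k-p)@u,(k-p)@v)
T=get_image("top");S=get_image("side")
cv2.imwrite("pics/pre.png",np.hstack([cv2.resize(T["img"][150:310,330:530],(400,320)),cv2.resize(S["img"][140:380,250:550],(400,320))]))
```

```text
[ 549.6 -277.9  230.8] to knob along x,y: 49.50115607508407 4.000866732868353
```

View pics/pre.png

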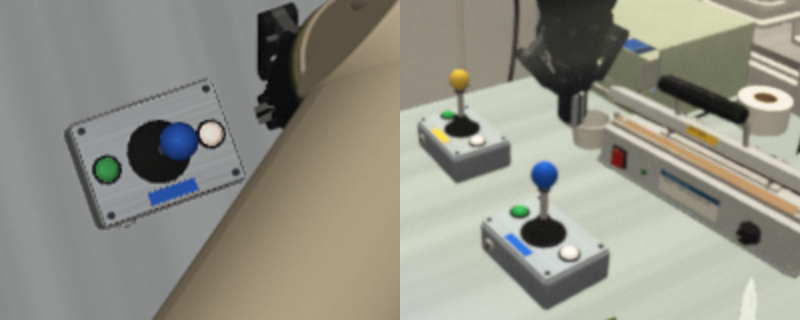

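The gripper stands on the white side of the blue box, clear of the knob. The next move is 4 mm sideways, then down beside the knob to about z 118.

Call:
apply_moves([
  [0,0.004,0,0],
  [0,0,0.014,0],
  [0,0,0.014,0],
  [0,0,0.014,0],
  [0,0,0.014,0],
  [0,0,0.014,0],
  [0,0,0.014,0],
  [0,0,0.014,0],
  [0,0,0.014,0],
  [0,0,0,0],
  [0,0,0,0],
])

```text
t: 4.88
ee_pos: [554.7, -272.3, 119.0]
orientation: [-3.141, -0.001, 1.919]
ft_force: [0.2, 0.3, 0.1]
opening: 0.1
```

Run:
```python
from h import *
s=r.state();p=np.array(s["ee_pos"]);k=np.array([536.5,-230,140]);u=np.array([-.34,.94,0]);v=np.array([.94,.34,0])
print(p.round(1),"to knob along x,y:",(k-p)@u,(k-p)@v,s["ft_force"])
S=get_image("side");print(blobs(S["img"],*COL["blue"]))
cv2.imwrite("pics/down.png",cv2.resize(S["img"][180:380,250:500],(750,600),interpolation=cv2.INTER_CUBIC))
```

```text
[ 554.7 -272.3  119. ] to knob along x,y: 45.91617220433436 -2.7286313041626813 [0.22240681 0.34735473 0.05999172]
[([214.5, 10.2], [207, 9, 15, 4, 36]), ([424.3, 173.0], [418, 170, 14, 7, 65]), ([355.2, 274.3], [349, 266, 15, 15, 124]), ([338.7, 323.3], [329, 316, 20, 16, 112])]
```

View pics/down.png

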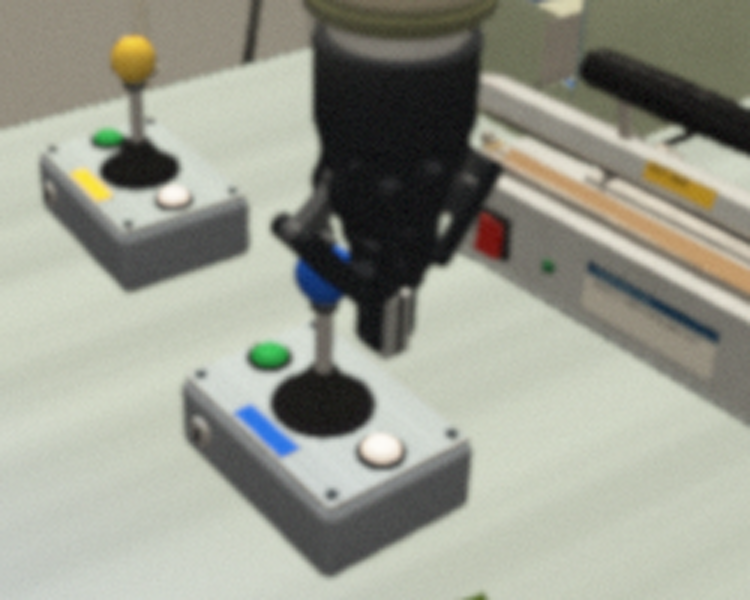

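The side view shows the shut fingers beside the knob on the white side, with their tip below the ball and clear of it. The stick looks upright and the wrist force is about 0. Next is the push towards green.

Call:
apply_moves([
  [0.005,0,0.002,0],
  [0.005,0,0,0],
  [0.005,0,0,0],
  [0.005,0,0,0],
  [0.005,0,0,0],
  [0.005,0,0,0],
  [0.005,0,0,0],
  [0.005,0,0,0],
  [0.005,0,0,0],
  [0,0,0,0],
  [0,0,0,0],
])

```text
t: 5.85
ee_pos: [539.1, -231.5, 117.4]
orientation: [3.141, 0.0, 1.917]
ft_force: [1.3, -2.1, 1.5]
opening: 0.1
```

Run:
```python
from h import *
s=r.state();p=np.array(s["ee_pos"]);k=np.array([536.5,-230,140]);u=np.array([-.34,.94,0])
print(p.round(1),"x to upright knob:",(k-p)@u,"force along",np.array(s["ft_force"])@u,s["ft_force"])
S=get_image("side");T=get_image("top");print(blobs(S["img"],*COL["blue"]),blobs(T["img"],*COL["blue"]))
cv2.imwrite("pics/push.png",cv2.resize(S["img"][180:380,250:500],(750,600),interpolation=cv2.INTER_CUBIC))
```

```text
[ 539.1 -231.5  117.4] x to upright knob: 2.2793977979595326 force along -2.439461525813218 [ 1.34505006 -2.10866437  1.53500413]
[([424.1, 172.8], [417, 170, 15, 6, 59]), ([345.0, 268.5], [340, 261, 11, 15, 104]), ([338.7, 323.3], [329, 316, 20, 16, 112])] [([401.2, 224.2], [395, 216, 13, 19, 170])]
```

View pics/push.png

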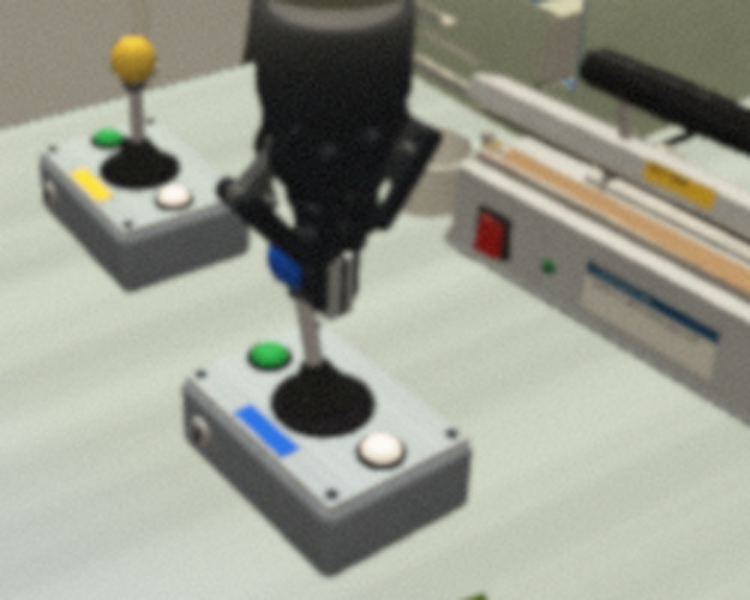

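The knob is tilting towards green, and the two estimates roughly agree: 2.4 N and about 0.28 rad from geometry. By geometry the stop is about 18 mm further on.

Call:
apply_moves([
  [0.004,0,0,0],
  [0.004,0,0,0],
  [0.004,0,0,0],
  [0.003,0,0,0],
  [0.001,0,0,0],
  [0,0,0,0],
  [0,0,0,0],
])

```text
t: 6.53
ee_pos: [533.2, -217.0, 116.9]
orientation: [-3.141, 0.001, 1.916]
ft_force: [3.3, -4.8, -3.2]
opening: 0.0
```

Call:
apply_moves([
  [0.001,0,0,0],
  [0,0,0,0],
  [0,0,0,0],
])

```text
t: 6.78
ee_pos: [532.9, -216.2, 116.9]
orientation: [-3.141, 0.001, 1.916]
ft_force: [2.8, -5.2, -4.2]
opening: -0.3
```

Call:
apply_moves([
  [0.001,0,0,0],
  [0,0,0,0],
  [0,0,0,0],
])

```text
t: 7.03
ee_pos: [532.5, -215.4, 116.9]
orientation: [-3.141, 0.001, 1.916]
ft_force: [1.8, -5.0, -5.3]
opening: -0.2
```

Call:
apply_moves([
  [0.001,0,0,0],
  [0,0,0,0],
  [0,0,0,0],
])

```text
t: 7.28
ee_pos: [532.1, -214.5, 116.8]
orientation: [-3.14, 0.001, 1.916]
ft_force: [2.3, -6.4, -5.0]
opening: 0.0
```

Run:
```python
from h import *
s=r.state();p=np.array(s["ee_pos"]);k=np.array([536.5,-230,140]);u=np.array([-.34,.94,0])
print(p.round(1),"x to upright knob:",(k-p)@u,"force along",np.array(s["ft_force"])@u,s["ft_force"])
S=get_image("side");T=get_image("top");print(blobs(S["img"],*COL["blue"]),blobs(T["img"],*COL["blue"]))
cv2.imwrite("pics/stop.png",np.hstack([cv2.resize(T["img"][150:310,330:530],(400,320)),cv2.resize(S["img"][200:360,250:450],(400,320))]))
```

```text
[ 532.1 -214.5  116.8] x to upright knob: -16.043858389342518 force along -6.8531118079117554 [ 2.3397361  -6.44425695 -5.03055001]
[([423.9, 172.9], [417, 170, 15, 7, 56]), ([338.3, 265.4], [333, 258, 11, 16, 129]), ([338.7, 323.4], [329, 316, 20, 16, 111])] [([388.6, 228.2], [384, 220, 11, 18, 102])]
```

View pics/stop.png

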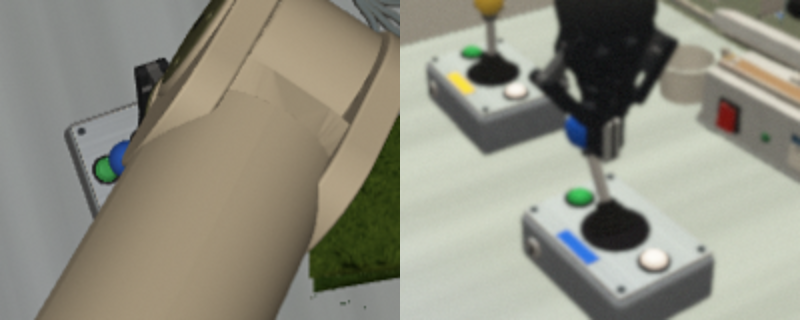

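The knob is well tilted over towards green. In the top view its left edge has moved from column 410 to 384, about 43 mm, so it is essentially at the stop. I'll nudge it a little further to confirm the stop by force.

Call:
apply_moves([
  [0.001,0,0,0],
  [0,0,0,0],
  [0,0,0,0],
])

```text
t: 7.63
ee_pos: [532.0, -214.3, 117.0]
orientation: [-3.141, 0.002, 1.916]
ft_force: [5.0, -7.7, -5.8]
opening: -0.4
```

Call:
apply_moves([
  [0.001,0,0,0],
  [0,0,0,0],
  [0,0,0,0],
])

```text
t: 7.88
ee_pos: [531.9, -214.2, 117.0]
orientation: [-3.141, 0.004, 1.915]
ft_force: [6.8, -10.3, -8.1]
opening: 0.0
```

The TCP has stopped advancing and the force has climbed to about 12 N, so this is the stop. I'll hold for 3.3 s.

Call:
apply_moves([
  [0,0,0,0],
  [0,0,0,0],
  [0,0,0,0],
  [0,0,0,0],
  [0,0,0,0],
  [0,0,0,0],
  [0,0,0,0],
  [0,0,0,0],
  [0,0,0,0],
  [0,0,0,0],
  [0,0,0,0],
  [0,0,0,0],
  [0,0,0,0],
  [0,0,0,0],
  [0,0,0,0],
  [0,0,0,0],
  [0,0,0,0],
  [0,0,0,0],
  [0,0,0,0],
  [0,0,0,0],
])

```text
t: 9.55
ee_pos: [531.9, -214.2, 117.0]
orientation: [-3.141, 0.004, 1.915]
ft_force: [6.0, -11.1, -8.6]
opening: 0.1
```

Call:
apply_moves([
  [0,0,0,0],
  [0,0,0,0],
  [0,0,0,0],
  [0,0,0,0],
  [0,0,0,0],
  [0,0,0,0],
  [0,0,0,0],
  [0,0,0,0],
  [0,0,0,0],
  [0,0,0,0],
  [0,0,0,0],
  [0,0,0,0],
  [0,0,0,0],
  [0,0,0,0],
  [0,0,0,0],
  [0,0,0,0],
  [0,0,0,0],
  [0,0,0,0],
  [0,0,0,0],
  [0,0,0,0],
])

```text
t: 11.22
ee_pos: [531.9, -214.2, 117.0]
orientation: [-3.141, 0.004, 1.915]
ft_force: [6.3, -11.2, -8.7]
opening: -0.0
```

Held. I'll back off along -x for 80 mm (past the upright position), then lift.

Call:
apply_moves([
  [-0.01,0,0,0],
  [-0.014,0,0,0],
  [-0.014,0,0,0],
  [-0.014,0,0,0],
  [-0.014,0,0,0],
  [-0.014,0,0,0],
  [0,0,0,0],
  [0,0,-0.014,0],
  [0,0,-0.014,0],
  [0,0,-0.014,0],
  [0,0,-0.014,0],
  [0,0,-0.014,0],
  [0,0,-0.014,0],
  [0,0,-0.014,0],
  [0,0,-0.014,0],
  [0,0,0,0],
  [0,0,0,0],
  [0,0,0,0],
])

```text
t: 12.72
ee_pos: [558.8, -286.2, 228.3]
orientation: [-3.141, -0.002, 1.917]
ft_force: [0.8, 0.6, -0.1]
opening: 0.3
```

Run:
```python
from h import *
s=r.state();print(s["t"],s["ee_pos"],s["ft_force"],np.abs(s["joint_velocities"]).max())
S=get_image("side");T=get_image("top")
for c in("blue","yellow"):print(c,blobs(S["img"],*COL[c]),blobs(T["img"],*COL[c]))
cv2.imwrite("pics/end.png",np.hstack([cv2.resize(T["img"][150:310,200:480],(400,229)),cv2.resize(S["img"][170:380,250:550],(400,229))]))
```

```text
12.7167 [ 558.81652251 -286.17336559  228.31817806] [ 0.82435371  0.56929249 -0.05402233] 0.01046285459748321
blue [([357.5, 270.3], [349, 261, 18, 20, 281]), ([338.6, 323.3], [329, 316, 20, 16, 113])] [([418.4, 220.6], [409, 212, 20, 19, 292]), ([416.1, 245.4], [404, 239, 25, 14, 163])]
yellow [([293.8, 199.2], [287, 192, 15, 16, 181]), ([476.2, 241.4], [465, 234, 23, 16, 142]), ([280.1, 241.2], [275, 237, 11, 10, 56])] [([246.9, 245.4], [238, 236, 19, 20, 294]), ([257.5, 269.2], [245, 264, 26, 12, 161])]
```

View pics/end.png

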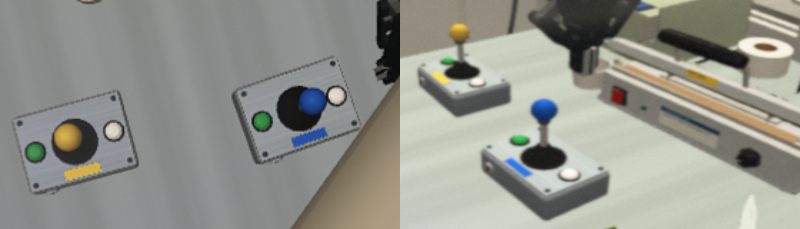

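The knob is back upright: (418.4, 220.6) in the top view against (418.9, 220.3) before. The yellow knob has not moved and the gripper is clear.

```bash
python3 -c "
from h import *
print(blobs(get_image('top')['img'],*COL['blue'])[0]);print(r.close_job())"
```

```text
([418.4, 220.6], [409, 212, 20, 19, 292])
the job is handed in; nothing more can be done
None
```

I jogged the belt forward. With shut fingers I pushed the blue knob from its white side towards its green mark, as far as the stop. I held it there for at least 3.3 s, then backed away so it sprang upright, lifted clear and handed the job in at about 13 s.

- **At the stop:** the tool stopped advancing while the force rose to about 12 N sideways. By picture and geometry the knob had moved about 43 mm, which is about 0.5 rad.
- **After release:** the blue knob was back within 0.6 px (about 1 mm) of where it started in both views. In the top view it still read the same 0.5 px off just before hand-in.
- **Yellow stick and gripper:** the yellow knob was unmoved to within 0.1 px. The gripper was clear, with the wrist force at about 1 N, which is close to its noise.
- **Not fully matching:** the sideways force just before the stop was 6 to 7 N against the 5 N given. I put that down to friction and the lower lever arm, but did not check it further.

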